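Shut the thermal cycler and tighten its lid knob to the click

TASK

The tubes are already in the small thermal cycler. Gently shut its lid all the way, then turn the wing knob on the lid clockwise until its slip clutch clicks, and stop within one to three clicks. Leave the lid shut, the knob tight and free of the hand, and the other things on the bench where they are.

Things in the scene. Friction and masses are not known exactly. Their poses are not given: they have to be found in the camera images.
- cycler: The thermal cycler, a fixed white instrument 250 (x) x 190 (y) x 135 mm high without its lid, with a dark sloping console at the front. Origin at the centre of its underside on the bench; its -x axis points to its front (the console, towards the robot), +z up. The lid hinge is a horizontal line along its y axis at x = +105 mm, z = 150 mm.
- lid (a joint): Opening angle of the lid in rad: 0 is fully shut, it starts half open (about 0.7 to 1.1). The lid (160 mm wide, 165 mm from hinge to front edge, 0.5 kg) swings up about the hinge line at the back. Its hinge is stiff and the lid stays where it is left; 3 to 8 N pressed down on the lip at its front edge swings it shut.
- lid_hinge (a point): A point on the hinge line, in the middle of the lid's width. Axes fixed to the lid: when the lid is shut they are parallel to those of the cycler; x points from the lid's front to the hinge, y along the hinge line, z out of the lid's top face, which lies at z = 35 mm here.
- lid_lip (a point): Middle of the top of the dark grip lip at the front edge of the lid, flush with the lid's top face (lip 90 mm wide, 30 mm front to back, 13 mm thick), where one presses to shut the lid: at x = -175 mm, y = 0, z = 35 mm in the axes of lid_hinge. Axes as lid_hinge.
- knob_grip (a point): The dark wing knob on the lid's top face; its axis is the lid's z, 85 mm in front of the hinge line. The wing is a bar 58 mm long (this point's x) and 26 mm thick (its y, the way to pinch it), from 6 to 40 mm above the lid, on a round foot of 17 mm radius up to 8 mm. This point: on the axis, 28 mm above the lid, 12 mm below the wing's top. A white tick is near its +x end. z points away from the lid.
- knob: The same knob; origin on its axis at the lid's top face. Turned clockwise (from above) it first drives a light screw (0.06 N m); after an unknown 0.3 to 2.5 rad the plate sits on the tubes, the resistance jumps and the clutch slips at 0.7 to 0.9 N m, one click every 0.314 rad, the torque rippling with each. Turned back it unscrews without slipping. It stays where it is left; regrasp freely, grip firmly (60 N).
- hub_dot (a point): Black dot on the steel screw end, which shows as a disc of 8 mm radius in the middle of the knob's top, 13 mm above knob_grip; the dot is 6 mm off the axis, towards the knob's +x end. Dot and knob turn together until the clutch slips; then the dot stands still and falls back counter-clockwise on the knob, 18 degrees or 1.9 mm a click.
- pressure_plate (a point): Centre of the underside of the metal pressure plate inside the lid (72 x 92 mm); it moves along the lid's z, 0.5 mm down for each radian of the screw. Hidden when the lid is shut. Axes as the lid.
- tube_rack: Blue microtube rack 206 x 86 x 42 mm with a few open tubes standing 16 mm above it, beside the cycler on its +y side. Bystander; origin at the centre of its underside.
- strip_rack: Low yellow rack 125 x 85 x 24 mm with tube strips, beside the cycler on its -y side. Bystander; origin at the centre of its underside.
- tip_box_full: Beige box 120 x 82 mm, 84 mm high with blue pipette tips. Bystander; origin at the centre of its underside.
- tip_box_part: Beige box 120 x 82 mm, 60 mm high (84 mm at its few yellow tips). Bystander; origin at the centre of its underside.
- tub: White plastic tub, 108 mm across, 142 mm high. Bystander; origin at the centre of its underside.
- pipette: Pipette lying on the bench, 270 mm long along x, 26 mm high. Bystander; origin at its underside.
- marker: White marker pen with a dark cap, lying in front of the cycler, 130 mm long along x, 13 mm high. Bystander; origin at its underside.

How it is judged:
On the way, in this order (a step that is already met when the one before it is completed fails the run):
1. the lid is fully shut (within 0.03 rad) (value of joint lid below 0.03 rad), for 0.2 s.
2. the knob's clutch has slipped by a click (y of hub_dot in the frame of knob_grip above 0.0015 m), for 0.1 s.
At the end, for the whole second after the job is handed in: The lid is shut (within 0.03 rad); the clutch has slipped at least one click (0.25 rad) and less than four (1.25 rad) in all; the pressure plate is still down on the tubes (screw not turned back by more than 0.6 rad); the knob is let go (value of joint lid below 0.03 rad and y of hub_dot in the frame of knob_grip above 0.0015 m and x of hub_dot in the frame of knob_grip above 0.0019 m and z of pressure_plate in the frame of lid_hinge below -0.0083 m); the robot touches nothing.
It fails at once if the clutch is driven on for four clicks (1.25 rad) or more (x of hub_dot in the frame of knob_grip below 0.0019 m).
It fails at once if the lid is slammed (swung shut faster than 3 rad/s) (velocity of joint lid below -3 rad/s).
It fails at once if the lid is pressed with more than 60 N (contact force between any of lid_c0, lid_c1 and anything else above 60 N).
It fails at once if a bystander is pushed more than 30 mm from its place (distance of any of tube_rack, strip_rack, tip_box_full, tip_box_part, tub, pipette, marker from where it was at the start of the episode above 0.03 m).
It also fails if it takes over 72 s, if anything falls off the work surface, if the arm or the gripper's body presses on something with over 40 N, if the wrist force passes 120 N, or if a joint passes its speed limit or range.

ROBOT

A 7-joint arm with a two-finger parallel gripper is mounted at the origin on the work surface. World frame = base frame: x ahead of the robot, y to its left, z up, the work surface at z = 0. Lengths are in m, angles in rad, forces in N, time in s.
With the tool pointing down it reaches from about 0.4 to 0.875 m from the base axis. Payload 19.3 kg.
Tool frame: the origin (TCP) lies between the finger pads; the fingertips stand bot.tcp_to_tips ahead of it and the grasp point (between the pads) is the TCP (bot.tcp_to_tips is the distance from the TCP to the fingertips, in m); z points along the fingers, y is the line along which they close (so a half turn about z gives the same grasp; the last joint's range is limited). The gripper opens to 85 mm and grips with 20 to 120 N. Pads are 22 mm wide; open, the fingers measure 114 mm over their backs; the gripper's body (76 mm by 85 mm) begins 54 mm behind the grasp point. The pads swing forward as they close: fully open they stand 13 mm farther back than shut.
Start: joints at [1.157, 0.521, -0.036, 1.599, 0.021, 1.021, -0.113], TCP at [0.211, -0.588, 0.25] pointing down, gripper open.
Joint ranges: [-2.91, 2.91], [-0.3, 2.13], [-1.5, 1.42], [0.17, 2.43], [-1.26, 4.41], [0.16, 1.93], [-2.52, 2.52]. Speed limits (rad/s): [1.89, 1.89, 2.39, 2.39, 3.01, 3.01, 3.01].

INTERFACE

Orientations are given as [roll, pitch, yaw] about the fixed x, y, z axes, in that order (R = Rz(yaw) Ry(pitch) Rx(roll)).
In Python, from workcell import telemetry, grab_frame, bot gives the robot as it stands. The module is installed in compiled form; this text tells all that it offers.
- The arm moves only by the shell command python3 -m crank 'ROWS' [FORCE]. ROWS is text: rows parted by semicolons, each of 7 numbers parted by spaces: the finger opening in m, from 0 to 0.0854, then the shift along the tool's x, y, z in m, then the turn, a rotation vector about the tool's x, y, z in degrees. A call has exactly 8 rows; each row shifts and turns the commanded pose from where the row before left it, along the tool's axes as they then stand; what a row does not reach is not made up. A row lasts 1/12 s, in which the tool goes at most 41.7 mm and 7.16 degrees, less where a joint would pass 70% of its speed; a pose out of reach is approached as far as the arm can. A call with a gripper value outside its range is refused whole. The fingers move at their own pace and stop on an object; FORCE is the grip in N (left out, the last holds). Time passes only in rows, so rows that do not move let the fingers close, or fill a call up. It gives the time, the measured TCP pose, the force, the opening and the grip force at its end, in the units of the state.
- telemetry.observe(): the state, without advancing time (a new reading comes with each control period).
- grab_frame(name): name is "scene" or "side" or "wrist"; returns a dict with "pixels" (420x560x3 uint8, red, green, blue), "depth" (420x560 float32, m along the optical axis (not along the pixel's ray), 0 where there is no reading), "vertical_fov" (degrees; the focal length in pixels is half the picture's height over the tangent of half this angle, whatever the lens; pixels are square), "cx", "cy" (the principal point, pixels), "R" (3x3) and "t" (3): a world point X has camera coordinates R X + t; the wrist camera has in their place "hand_eye" (4x4, takes a point from camera to tool coordinates, whose origin is the TCP and whose axes are the flange's). Camera axes: x right, y down, z forward; pixel columns grow to the right and rows downward; lengths in m; the calibration is good to about 2 mm. A picture is of the moment at which its call begins: read the wrist's pose just before it.
- bot.job_done(): hands the job in; it is judged then, once.
The state is a dict: "clock": time; "qpos": joint angles; "qd": joint speeds; "joint_efforts": joint torques, N m; "position": TCP position; "tool_rot": TCP orientation; "force": force on the tool from outside, world axes, zero at the start; "moment": the same for the moment, N m; "grip_width": finger opening in m; "finger_force": force on a finger pad.
Only numpy, scipy, OpenCV 4.12 (cv2) and the standard library are available. Lean on these libraries where they do the work, as an engineer would, in place of code of your own. Each camera call takes 0.05 s, during which the arm holds its last target. There are 200 camera calls.

## Working session

There is one attempt and no reset: what is moved stays moved. The work goes in short steps, Python scripts to look and compute and a shell command to move; the robot and the scene stay as the last step left them, time stands still between calls to the robot, and variables do not carry over. Pictures are saved under pics/ and viewed, at most 10 in all, crops included, and the job is handed in when it is done.

```bash
mkdir -p pics
cat > h.py <<'E'
import numpy as np,cv2
from workcell import telemetry,grab_frame,bot
from scipy.spatial.transform import Rotation as Ro
def cam(name):
    s=telemetry.observe(); f=grab_frame(name); p=f["pixels"]; H=p.shape[0]
    F=H/2/np.tan(np.radians(f["vertical_fov"])/2)
    if name=="wrist":
        T=np.eye(4); T[:3,:3]=Ro.from_euler('xyz',s["tool_rot"]).as_matrix(); T[:3,3]=s["position"]
        M=T@np.array(f["hand_eye"])
    else:
        M=np.eye(4); R=np.array(f["R"]); M[:3,:3]=R.T; M[:3,3]=-R.T@np.array(f["t"])
    v,u=np.mgrid[:H,:p.shape[1]]; d=f["depth"]
    P=np.stack([(u-f["cx"])/F*d,(v-f["cy"])/F*d,d],-1)@M[:3,:3].T+M[:3,3]
    P[d==0]=np.nan
    return p,P,M,F,f
def save(p,n): cv2.imwrite("pics/"+n,p[:,:,::-1])
E
python3 - <<'E'
from h import *
s=telemetry.observe(); print({k:np.round(v,3) for k,v in s.items()}, bot.tcp_to_tips)
a=cam("scene");b=cam("side")
save(np.hstack([a[0],b[0]])[:, :],"x.png")
save(cv2.resize(np.vstack([a[0],b[0]]),None,fx=.7,fy=.7),"1.png")
for c in(a,b): print(np.round(c[2],3).tolist(),c[3])
E
```

```text
{'clock': np.float64(0.0), 'qpos': array([ 1.157,  0.522, -0.036,  1.6  ,  0.021,  1.021, -0.113]), 'qd': array([ 0.001, -0.   , -0.001,  0.001, -0.   , -0.   , -0.   ]), 'joint_efforts': array([-2.0000e-03, -9.2711e+01,  1.9790e+00, -3.6994e+01,  1.8000e-02,
        8.0000e-03,  0.0000e+00]), 'position': array([ 0.211, -0.588,  0.25 ]), 'tool_rot': array([-3.14 ,  0.   ,  0.344]), 'force': array([ 0.23 , -0.242,  0.861]), 'moment': array([0.027, 0.033, 0.004]), 'finger_force': np.float64(0.0), 'grip_width': np.float64(0.085)} 0.019
[[0.72, 0.559, -0.412, 1.103], [0.694, -0.59, 0.412, -0.589], [-0.013, -0.583, -0.813, 1.353], [0.0, 0.0, 0.0, 1.0]] 538.1118248062031
[[-0.69, -0.475, 0.546, -0.478], [-0.723, 0.449, -0.524, 0.948], [0.004, -0.757, -0.654, 1.328], [0.0, 0.0, 0.0, 1.0]] 523.9549392332572
```

View pics/1.png

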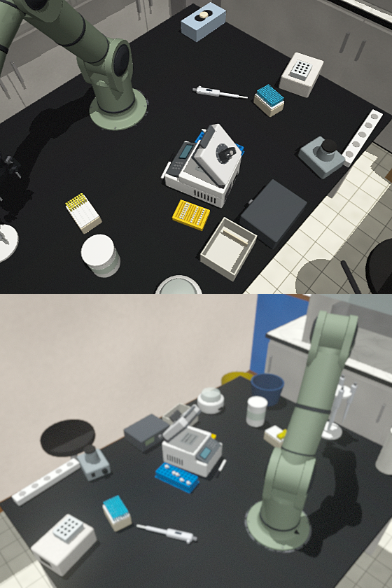

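The scene view (top) shows the cycler near pixel (290,235) full-res with its lid half open. The side view shows it near (275,225). Next I'll crop and measure it.

Run:
```python
from h import *
a=cam("scene");b=cam("side")
A=a[0][155:305,215:365];B=b[0][150:290,210:350]
save(np.hstack([cv2.resize(A,(400,400),interpolation=2),cv2.resize(B,(400,400),interpolation=2)]),"2.png")
P=a[1]
for v in range(165,300,9):
    print(v,' '.join('%d:%.2f,%.2f,%.3f'%(u,*P[v,u]) for u in range(235,350,16)))
```

```text
165 235:0.20,0.12,-0.004 251:0.23,0.16,-0.006 267:0.27,0.19,-0.002 283:0.32,0.23,0.005 299:0.35,0.27,-0.003 315:0.39,0.30,-0.003 331:0.43,0.34,0.002 347:0.47,0.37,0.003
174 235:0.22,0.10,-0.002 251:0.26,0.13,-0.002 267:0.30,0.17,-0.004 283:0.34,0.20,-0.000 299:0.38,0.24,-0.000 315:0.41,0.27,-0.000 331:0.45,0.31,-0.002 347:0.49,0.34,-0.002
183 235:0.25,0.07,0.003 251:0.29,0.10,0.001 267:0.33,0.14,-0.001 283:0.36,0.18,-0.006 299:0.57,0.02,0.317 315:0.58,0.07,0.289 331:0.47,0.28,-0.006 347:0.51,0.31,0.002
192 235:0.28,0.04,0.002 251:0.32,0.08,0.008 267:0.36,0.11,0.005 283:0.39,0.15,0.001 299:0.58,0.01,0.311 315:0.59,0.05,0.276 331:0.50,0.25,0.002 347:0.53,0.29,-0.009
201 235:0.30,0.02,0.000 251:0.34,0.06,-0.003 267:0.38,0.09,0.001 283:0.48,0.05,0.131 299:0.59,-0.01,0.296 315:0.61,0.04,0.266 331:0.62,0.09,0.224 347:0.56,0.26,-0.000
210 235:0.33,-0.01,0.004 251:0.36,0.03,-0.007 267:0.46,0.01,0.109 283:0.57,-0.04,0.273 299:0.61,-0.02,0.292 315:0.62,0.02,0.259 331:0.65,0.05,0.258 347:0.60,0.21,0.044
219 235:0.36,-0.03,0.003 251:0.39,0.01,0.002 267:0.48,-0.01,0.116 283:0.60,-0.07,0.286 299:0
[... 748 characters left out ...]
0.11,-0.002
264 235:0.47,-0.14,0.004 251:0.53,-0.12,0.055 267:0.57,-0.11,0.090 283:0.62,-0.09,0.120 299:0.65,-0.06,0.132 315:0.69,-0.05,0.158 331:0.68,0.04,0.042 347:0.70,0.09,0.005
273 235:0.49,-0.15,-0.002 251:0.52,-0.12,-0.001 267:0.57,-0.11,0.041 283:0.61,-0.09,0.067 299:0.66,-0.07,0.111 315:0.70,-0.06,0.135 331:0.69,0.04,-0.003 347:0.72,0.06,0.001
282 235:0.51,-0.17,0.001 251:0.54,-0.14,-0.000 267:0.57,-0.11,-0.003 283:0.62,-0.09,0.023 299:0.66,-0.07,0.056 315:0.70,-0.06,0.094 331:0.71,0.01,0.000 347:0.74,0.04,0.002
291 235:0.53,-0.19,-0.001 251:0.56,-0.16,0.000 267:0.61,-0.14,0.030 283:0.63,-0.10,0.002 299:0.66,-0.07,-0.000 315:0.71,-0.06,0.042 331:0.72,-0.01,0.001 347:0.76,0.02,-0.000
```

View pics/2.png

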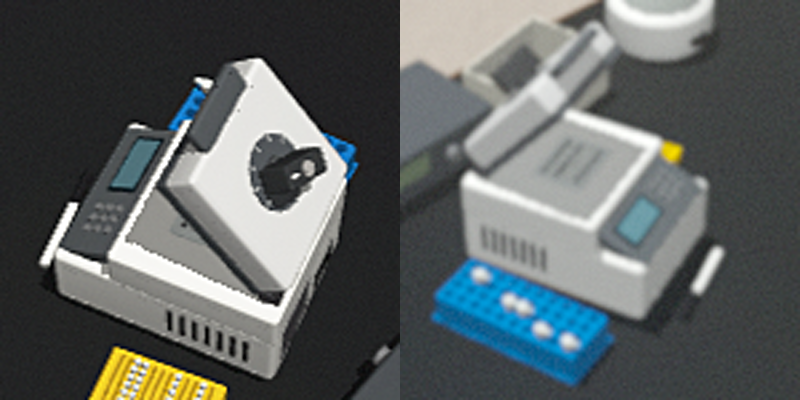

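The lid is open with the lip at upper left, around scene pixel (297,193). The wing knob is near (325,217) and the console faces the robot. Next I'll fit the planes.

Run:
```python
from h import *
p,P,M,F,f=cam("scene")
g=p.astype(int); white=(g.min(2)>170)
box=np.zeros(white.shape,bool); box[155:305,215:365]=1
# -y wall
w=box&(P[...,2]>.02)&(P[...,2]<.115)&(P[...,1]<-.04)&(P[...,0]>.5)&(g.min(2)>110)
X=P[w];  
def ransac(X,tol):
    best=0;r=np.random.default_rng(0)
    for _ in range(800):
        q=X[r.choice(len(X),3,False)]; n=np.cross(q[1]-q[0],q[2]-q[0]); l=np.linalg.norm(n)
        if l<1e-5: continue
        k=abs((X-q[0])@(n/l))<tol
        if k.sum()>best: best=k.sum();K=k
    Y=X[K];c=Y.mean(0);n=np.linalg.svd(Y-c)[2][2];return n,c,K
n,c,K=ransac(X,.004); n*=-np.sign(n[1]); print('wall',n,c,K.sum(),len(X)); yaw=np.arctan2(n[0],-n[1]); print('yaw',yaw)
l=box&(P[...,2]>.165)&white; X=P[l]; n2,c2,K=ransac(X,.004); n2*=np.sign(n2[2]); print('lid n',n2,c2,K.sum(),len(X))
print('yaw lid',np.arctan2(-n2[1],-n2[0]),'open',np.arctan2(np.hypot(*n2[:2]),n2[2]))
yaw2=np.arctan2(-n2[1],-n2[0])
ex=np.array([np.cos(yaw),np.sin(yaw),0]);ey=np.array([-ex[1],ex[0],0])
Y=X[K]; print('lid y',np.percentile(Y@ey,[1,99]),'wall y',c@ey)
th=np.arctan2(np.hypot(*n2[:2]),n2[2]); lx=np.cos(th)*ex-np.sin(th)*np.array([0,0,1]); # towards hinge
# hinge: point with z=.15, on plane offset -.035 : solve along ex
x=(n2@(c2-0)-.035-n2[2]*.15)
ymid=(c@ey)+.095; # hinge pos h=a ex+ymid ey+.15z
a=(x-n2@ey*ymid)/(n2@ex); h=a*ex+ymid*ey+np.array([0,0,.15]); print('hinge',h, 'cycler',h-ex*.105)
nn=-np.sin(th)*ex+np.cos(th)*np.array([0,0,1]); nn[2]=np.cos(th)
print('lip',h-.175*lx+.035*nn,'knob grip',h-.085*lx+.063*nn, 'shut knob',h-.085*ex+np.array([0,0,.063]))
W=P[w|l]; 
B=box&(P[...,2]>.02)&(P[...,2]<.17)&white; print('x extent',np.percentile(P[B]@ex,[1,99])-h@ex)
print('lid lx extent',np.percentile((Y-h)@lx,[1,99]))
# dark lip pixels
d=box&(P[...,2]>.25)&(g.max(2)<110)&(abs((P-c2)@n2)<.006); print('lip meas',np.nanmean(P[d],0),d.sum())
d=box&(P[...,2]>.16)&(((P-c2)@n2)>.012)&(g.max(2)<120); print('knob meas',np.nanmean(P[d],0),d.sum())
```

```text
wall [ 0.32286264 -0.94644305  0.00229652] [ 0.60703497 -0.09279523  0.06938942] 1084 1260
yaw 0.32875345694182995
lid n [0.73122255 0.24706226 0.63582531] [0.63819788 0.00712668 0.24121576] 1968 2214
yaw lid -2.8157596343458446 open 0.8817189899819395
lid y [-0.26870771 -0.11568132] wall y -0.2838150680158868
hinge [0.66303991 0.02668544 0.15      ] cycler [ 0.56366313 -0.00721523  0.15      ]
lip [ 0.53216203 -0.01796128  0.30732466] knob grip [ 0.56586775 -0.00646316  0.2556628 ] shut knob [ 0.58259204 -0.00075796  0.213     ]
x extent [-0.22137979  0.01921145]
lid lx extent [-0.16295923 -0.00689297]
lip meas [ 0.59277553 -0.00081439  0.29671454] 412
knob meas [0.65902222 0.01576224 0.26480133] 245
```

```bash
R="0 .0238 -.0178 -.0054 0 0 .0"
python3 -m crank '0 .0238 -.0178 -.0054 0 0 .1;0 .0238 -.0178 -.0054 0 0 .1;0 .0238 -.0178 -.0054 0 0 .1;0 .0238 -.0178 -.0054 0 0 .1;0 .0238 -.0178 -.0054 0 0 .1;0 .0238 -.0178 -.0054 0 0 .1;0 .0238 -.0178 -.0054 0 0 .1;0 .0238 -.0178 -.0054 0 0 .1' 60
python3 -m crank '0 .0238 -.0178 -.0054 0 0 0;0 .0238 -.0178 -.0054 0 0 0;0 .0238 -.0178 -.0054 0 0 0;0 .0238 -.0178 -.0054 0 0 0;0 .0238 -.0178 -.0054 0 0 0;0 .0238 -.0178 -.0054 0 0 0;0 .0238 -.0178 -.0054 0 0 0;0 .0238 -.0178 -.0054 0 0 0'
python3 -m crank '0 .0238 -.0178 -.0054 0 0 0;0 .0238 -.0178 -.0054 0 0 0;0 .0238 -.0178 -.0054 0 0 0;0 .0238 -.0178 -.0054 0 0 0;0 .0238 -.0178 -.0054 0 0 0;0 .0238 -.0178 -.0054 0 0 0;0 .0238 -.0178 -.0054 0 0 0;0 .0238 -.0178 -.0054 0 0 0'
```

```text
clock: 0.92
position: [0.3437, -0.3897, 0.2938]
tool_rot: [3.141, 0.0, 0.33]
force: [-0.4, -0.6, 0.6]
grip_width: 0.0001
finger_force: 0.0
clock: 1.58
position: [0.4777, -0.1933, 0.3371]
tool_rot: [3.141, -0.0, 0.33]
force: [-0.5, -0.3, 0.5]
grip_width: 0.0
finger_force: 0.0
clock: 2.25
position: [0.6118, 0.003, 0.3802]
tool_rot: [3.142, 0.0, 0.33]
force: [-0.8, -1.2, -0.1]
grip_width: -0.0001
finger_force: 0.0
```

```bash
python3 -m crank '0 -.0016 -.0015 .0121 0 0 0;0 -.0016 -.0015 .0121 0 0 0;0 -.0016 -.0015 .0121 0 0 0;0 -.0016 -.0015 .0121 0 0 0;0 -.0056 0 .0028 0 0 0;0 -.0056 0 .0028 0 0 0;0 -.0067 0 .0044 0 0 0;0 -.0067 0 .0044 0 0 0'
python3 -m crank '0 -.0067 0 .0044 0 0 0;0 -.0067 0 .0044 0 0 0;0 -.0051 0 .005 0 0 0;0 -.0051 0 .005 0 0 0;0 -.0051 0 .005 0 0 0;0 -.0051 0 .005 0 0 0;0 -.0051 0 .005 0 0 0;0 0 0 0 0 0 0'
```

```text
clock: 2.92
position: [0.5796, -0.0028, 0.3177]
tool_rot: [3.141, -0.002, 0.33]
force: [0.6, 1.3, 2.4]
grip_width: -0.0003
finger_force: 1.4
clock: 3.58
position: [0.5419, -0.0156, 0.2822]
tool_rot: [-3.141, 0.002, 0.33]
force: [-0.3, 0.5, 0.2]
grip_width: -0.0003
finger_force: 0.0
```

```bash
python3 -m crank '0 -.004 0 .0059 0 0 0;0 -.004 0 .0059 0 0 0;0 -.004 0 .0059 0 0 0;0 -.004 0 .0059 0 0 0;0 -.004 0 .0059 0 0 0;0 -.0027 0 .0061 0 0 0;0 -.0027 0 .0061 0 0 0;0 -.0027 0 .0061 0 0 0'
python3 -m crank '0 -.0027 0 .006 0 0 0;0 -.0013 0 .005 0 0 0;0 -.0013 0 .005 0 0 0;0 -.0013 0 .005 0 0 0;0 -.001 0 .004 0 0 0;0 0 0 .002 0 0 0;0 0 0 .001 0 0 0;0 0 0 0 0 0 0'
python3 - <<'E'
from h import *
p,P,M,F,f=cam("scene"); b=cam("side")
save(np.hstack([cv2.resize(p[155:305,215:365],(400,400)),cv2.resize(b[0][150:290,210:350],(400,400))]),"3.png")
E
```

```text
clock: 4.25
position: [0.5162, -0.0244, 0.2349]
tool_rot: [-3.142, 0.0, 0.33]
force: [1.1, -0.0, 1.4]
grip_width: -0.0007
finger_force: 0.3
clock: 4.92
position: [0.5093, -0.0267, 0.2074]
tool_rot: [-3.141, 0.0, 0.33]
force: [0.7, -0.1, -1.1]
grip_width: 0.0002
finger_force: 0.0
```

View pics/3.png

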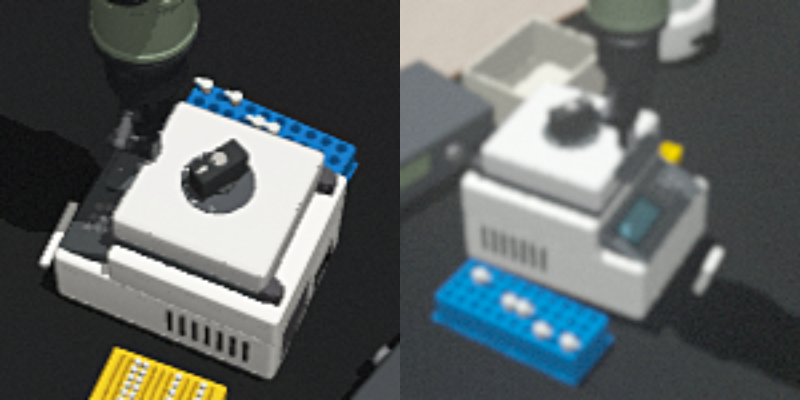

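The lid is almost shut, with the knob at about crop pixel (220,167). I'll press down gently in small steps.

```bash
python3 -m crank '0 0 0 .001 0 0 0;0 0 0 .001 0 0 0;0 0 0 .001 0 0 0;0 0 0 .001 0 0 0;0 0 0 0 0 0 0;0 0 0 0 0 0 0;0 0 0 0 0 0 0;0 0 0 0 0 0 0'
```

```text
clock: 5.68
position: [0.5094, -0.0267, 0.204]
tool_rot: [3.141, -0.0, 0.33]
force: [-4.3, 0.2, 12.5]
grip_width: 0.0002
finger_force: 5.9
```

```bash
python3 -m crank '0 0 0 .0005 0 0 0;0 0 0 .0005 0 0 0;0 0 0 0 0 0 0;0 0 0 0 0 0 0;0 0 0 0 0 0 0;0 0 0 0 0 0 0;0 0 0 0 0 0 0;0 0 0 0 0 0 0'
```

```text
clock: 6.35
position: [0.5094, -0.0268, 0.2039]
tool_rot: [3.141, -0.001, 0.33]
force: [-10.6, 0.1, 30.8]
grip_width: 0.0002
finger_force: 15.2
```

```bash
python3 -m crank '0 0 0 -.02 0 0 0;.085 0 0 -.03 0 0 0;.085 .01 0 -.03 0 0 0;.085 .02 0 -.03 0 0 0;.085 .02 0 -.026 0 0 0;.085 .02 0 0 0 0 0;.085 .0077 -.001 0 0 0 0;.085 0 0 0 0 0 0'
python3 - <<'E'
from h import *
p,P,M,F,f=cam("wrist"); save(p,"4.png"); print(telemetry.observe()["qpos"].round(3),telemetry.observe()["position"], np.round(f["hand_eye"],3).tolist())
np.savez("w.npz",p=p,P=P)
E
```

```text
clock: 7.02
position: [0.5832, 0.0003, 0.3378]
tool_rot: [-3.141, 0.0, 0.331]
force: [-0.5, 1.2, -0.2]
grip_width: 0.083
finger_force: 0.0
[ 0.127  0.388 -0.315  1.592  0.127  1.183 -1.455] [ 5.82251986e-01 -3.26345356e-04  3.37506716e-01] [[0.001, -0.953, -0.304, 0.078], [1.0, -0.0, 0.002, -0.001], [-0.002, -0.304, 0.953, -0.123], [0.0, 0.0, 0.0, 1.0]]
```

View pics/4.png

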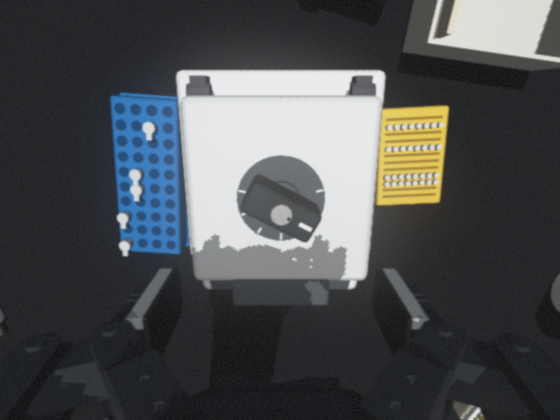

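The wrist view shows the wing from about (245,190) to (320,228), with the tick at the lower right end (305,226) and the hub at (282,214).

```bash
cat > k.py <<'E'
from h import *
def knob(tag=None):
    p,P,M,F,f=cam("wrist"); s=telemetry.observe()
    z=.226
    v,u=np.mgrid[:420,:560]
    D=np.stack([(u-f["cx"])/F,(v-f["cy"])/F,np.ones(u.shape)],-1)@M[:3,:3].T
    Q=M[:3,3]+D*((z-M[2,3])/D[...,2])[...,None]
    m=(abs(P[...,2]-.225)<.007)&(np.hypot(P[...,0]-.5826,P[...,1]+.0008)<.045)
    print('top z med',np.nanmedian(P[m][:,2]),m.sum())
    k=m.astype(np.uint8); r=cv2.minAreaRect(np.float32(Q[m][:,:2]*1000)); print('rect mm',r)
    g=p.astype(int); hub=m&(g.min(2)>95)&(g.max(2)<215)
    n,l,st,ce=cv2.connectedComponentsWithStats(hub.astype(np.uint8))
    for i in range(1,n):
        if st[i,4]>25: c=Q[int(round(ce[i][1])),int(round(ce[i][0]))]; print('light blob',st[i],c.round(4))
    print('TCP',s["position"].round(4),'yaw',s["tool_rot"][2].round(3),'q7',s["qpos"][6].round(3))
    ys,xs=np.where(m); 
    if tag: save(cv2.resize(p[max(ys.min()-15,0):ys.max()+15,max(xs.min()-15,0):xs.max()+15],None,fx=4,fy=4,interpolation=2),tag)
E
python3 -c "
from k import *
knob('5.png')"
```

```text
top z med 0.22449368656701477 2652
rect mm ((582.7514038085938, -2.2484874725341797), (56.83275604248047, 26.306594848632812), 81.24227905273438)
light blob [269 202  24  23 408] [ 0.5808 -0.0034  0.226 ]
light blob [297 213  24  22  91] [ 0.5783 -0.0244  0.226 ]
TCP [ 0.5818 -0.0008  0.3376] yaw 0.33 q7 -1.455
```

View pics/5.png

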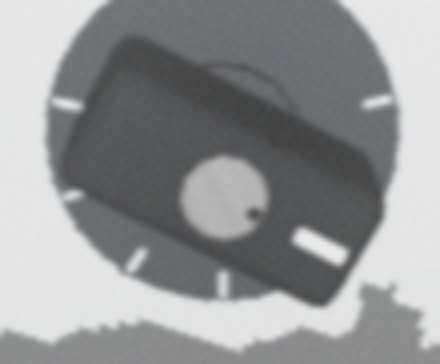

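```bash
python3 -m crank '.085 -.0007 .0019 0 0 0 -7.1;.085 0 0 0 0 0 -7.1;.085 0 0 0 0 0 -7.1;.085 0 0 0 0 0 -7.1;.085 0 0 0 0 0 -7.1;.085 0 0 0 0 0 -7.1;.085 0 0 0 0 0 -7.1;.085 0 0 0 0 0 -7.1'
python3 -m crank '.085 0 0 .01 0 0 -2;.085 0 0 .01 0 0 -1;.085 0 0 .01 0 0 0;.085 0 0 .01 0 0 0;.085 0 0 .01 0 0 0;.085 0 0 .01 0 0 0;.085 0 0 0 0 0 0;.085 0 0 0 0 0 0'
python3 -c "
from k import *
knob('6.png')"
```

```text
clock: 7.78
position: [0.5815, -0.0033, 0.3381]
tool_rot: [-3.141, 0.001, 1.327]
force: [-0.3, -0.1, 0.7]
grip_width: 0.0851
finger_force: 0.0
clock: 8.45
position: [0.5823, -0.0026, 0.278]
tool_rot: [-3.141, 0.0, 1.373]
force: [-0.6, -0.6, 0.3]
grip_width: 0.0852
finger_force: 0.0
top z med 0.22463578919074179 4283
rect mm ((580.83251953125, -0.5885257720947266), (57.50960159301758, 25.248891830444336), 80.9030532836914)
light blob [261 233  28  25 498] [ 0.5807 -0.0025  0.226 ]
light blob [254 266   9  23  38] [ 0.5659 -0.0206  0.226 ]
light blob [274 269   6  17  94] [ 0.5773 -0.0222  0.226 ]
light blob [268 273  31  15  40] [ 0.5821 -0.0278  0.226 ]
TCP [ 0.5825 -0.0025  0.2786] yaw 1.373 q7 -0.518
```

View pics/6.png

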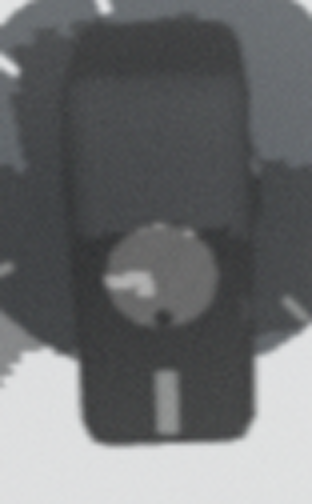

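The view shows the wing lined up with the hand, with the dot and tick toward the bottom. I'll descend and grip.

```bash
python3 -m crank '.085 0 -.001 .015 0 0 0;.085 0 0 .015 0 0 0;.085 0 0 .015 0 0 0;.085 0 0 .012 0 0 0;.085 0 0 .0085 0 0 0;.02 0 0 0 0 0 0;.02 0 0 0 0 0 0;.02 0 0 0 0 0 0' 60
python3 -m crank '.02 0 0 0 0 0 0;.02 0 0 0 0 0 0;.02 0 0 0 0 0 0;.02 0 0 0 0 0 0;.02 0 0 0 0 0 0;.02 0 0 0 0 0 0;.02 0 0 0 0 0 0;.02 0 0 0 0 0 0' 60
python3 -c "
from h import *
s=telemetry.observe(); print(s['force'].round(2),s['moment'].round(3),s['qpos'].round(3))"
```

```text
clock: 9.17
position: [0.5819, -0.0024, 0.2138]
tool_rot: [3.141, -0.0, 1.373]
force: [-0.3, 0.7, 0.6]
grip_width: 0.051
finger_force: 0.0
clock: 9.83
position: [0.5814, -0.0022, 0.2138]
tool_rot: [3.141, -0.0, 1.374]
force: [-3.9, 1.2, 8.4]
grip_width: 0.0254
finger_force: 58.9
[-3.87  1.24  8.42] [ 0.134  0.943 -0.037] [ 0.251  0.532 -0.494  1.737  0.3    0.948 -0.56 ]
```

```bash
cat > m.py <<'E'
from h import *
s=telemetry.observe(); print('M',s['moment'].round(3),'yaw',s['tool_rot'][2].round(3),'q',s['qpos'].round(2))
E
python3 -m crank '.02 0 0 0 0 0 2.5;.02 0 0 0 0 0 2.5;.02 0 0 0 0 0 2.5;.02 0 0 0 0 0 2.5;.02 0 0 0 0 0 2.5;.02 0 0 0 0 0 2.5;.02 0 0 0 0 0 2.5;.02 0 0 0 0 0 2.5'|tail -3; python3 m.py
python3 -m crank '.02 0 0 0 0 0 2.5;.02 0 0 0 0 0 2.5;.02 0 0 0 0 0 2.5;.02 0 0 0 0 0 2.5;.02 0 0 0 0 0 2.5;.02 0 0 0 0 0 2.5;.02 0 0 0 0 0 2.5;.02 0 0 0 0 0 2.5'|tail -3; python3 m.py
```

```text
force: [-1.9, 0.4, 5.0]
grip_width: 0.0247
finger_force: 58.8
M [-0.213  0.313  0.089] yaw 1.022 q [ 0.19  0.52 -0.41  1.74  0.25  0.93 -0.87]
force: [0.7, -1.5, 4.2]
grip_width: 0.0252
finger_force: 58.7
M [-0.561 -0.129  0.027] yaw 0.673 q [ 0.13  0.51 -0.32  1.74  0.2   0.92 -1.17]
```

```bash
python3 -m crank '.02 0 0 0 0 0 2.5;.02 0 0 0 0 0 2.5;.02 0 0 0 0 0 2.5;.02 0 0 0 0 0 2.5;.02 0 0 0 0 0 2.5;.02 0 0 0 0 0 2.5;.02 0 0 0 0 0 2.5;.02 0 0 0 0 0 2.5'|tail -3; python3 m.py
python3 -m crank '.02 0 0 0 0 0 2.5;.02 0 0 0 0 0 2.5;.02 0 0 0 0 0 2.5;.02 0 0 0 0 0 2.5;.02 0 0 0 0 0 2.5;.02 0 0 0 0 0 2.5;.02 0 0 0 0 0 2.5;.02 0 0 0 0 0 2.5'|tail -3; python3 m.py
```

```text
force: [1.7, -4.2, 4.8]
grip_width: 0.0254
finger_force: 60.1
M [-1.143 -0.311  0.927] yaw 0.325 q [ 0.07  0.5  -0.24  1.75  0.15  0.91 -1.47]
force: [2.3, -5.1, 3.6]
grip_width: 0.0255
finger_force: 60.0
M [-1.519 -0.292  0.868] yaw -0.025 q [ 0.01  0.5  -0.15  1.75  0.09  0.9  -1.78]
```

The clutch has slipped between 0.35 and 0.7 rad, which is one to two clicks. I'll let go, rise and check the dot.

```bash
python3 -m crank '.085 0 0 0 0 0 0;.085 0 0 0 0 0 0;.085 0 0 0 0 0 0;.085 0 0 0 0 0 0;.085 0 0 0 0 0 0;.085 0 0 0 0 0 0;.085 0 0 -.01 0 0 0;.085 0 0 -.01 0 0 0'
python3 -m crank '.085 0 0 -.01 0 0 0;.085 0 0 -.015 0 0 0;.085 0 0 -.02 0 0 0;.085 0 0 -.02 0 0 0;.085 0 0 -.015 0 0 0;.085 0 0 0 0 0 0;.085 0 0 0 0 0 0;.085 0 0 0 0 0 0'
python3 -c "
from k import *
knob('7.png')"
```

```text
clock: 13.17
position: [0.5813, -0.0024, 0.2336]
tool_rot: [-3.142, 0.001, -0.023]
force: [0.8, 0.4, 0.4]
grip_width: 0.0848
finger_force: 0.0
clock: 13.83
position: [0.5813, -0.0025, 0.3131]
tool_rot: [-3.142, -0.0, -0.023]
force: [-0.7, -0.9, 0.9]
grip_width: 0.0853
finger_force: 0.0
top z med 0.2244484450659498 3179
rect mm ((582.760498046875, -2.5956506729125977), (25.226634979248047, 56.984893798828125), 89.74187469482422)
light blob [266 211  26  24 465] [ 0.5811 -0.0028  0.226 ]
light blob [276 242   8  17  73] [ 0.5603 -0.003   0.226 ]
TCP [ 0.5812 -0.0025  0.3127] yaw -0.023 q7 -1.752
```

View pics/7.png

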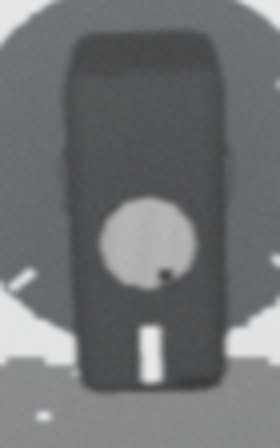

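The dot now sits at about (165,275) against a hub centre of (149,243). That is about 27° counter-clockwise of the tick, or roughly 1.5 clicks, which is within limits. The top is still at 224 mm, so the lid is shut, and the hand is clear.

```bash
python3 -c "
from workcell import bot
print(bot.job_done())"
```

```text
the job is handed in; nothing more can be done
None
```

The lid is shut and the knob tightened to about 1.5 clutch clicks (0.46 rad by the hub dot); the hand is clear, no bystander was knowingly touched, and the job was handed in at about 14 s, verdict not shown.

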